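# Index the welding turntable and lock its clamp

### The arm

A 7-joint arm with a two-finger parallel gripper is mounted at the origin on the work surface. World frame = base frame: x ahead of the robot, y to its left, z up, the work surface at z = 0. Lengths are in mm, angles in rad, forces in N, time in s.
With the tool pointing down it reaches from about 400 to 925 mm from the base axis. Payload 5.6 kg.
Tool frame: the origin (TCP) lies at the centre of the arm's flange, where the gripper is bolted on; the fingertips stand 173 mm ahead of it and the grasp point (between the pads) lies 155 mm ahead of it; z points along the fingers, x is the direction in which the jaws open and shut, and the axes are right-handed (so a half turn about z gives the same grasp; the last joint's range is limited). The gripper opens to 85 mm and grips with 20 to 120 N. Pads are 22 mm wide; open, the fingers measure 114 mm over their backs; the gripper's body (76 mm by 85 mm) begins 54 mm behind the grasp point. The pads swing forward as they close: fully open they stand 13 mm farther back than shut.
Start: joints at [1.13, 0.468, -0.012, 1.603, 0.006, 1.071, -0.056], TCP at [251.769, -599.261, 404.69] pointing down, gripper open.
Joint ranges: [-2.53, 2.53], [-0.31, 2.02], [-1.57, 1.55], [0.28, 2.44], [-1.29, 4.43], [0.15, 1.84], [-2.92, 2.92]. Speed limits (rad/s): [2.57, 2.57, 3.14, 3.14, 3.14, 3.14, 3.14].

### API

Orientations are given as a unit quaternion [x, y, z, w].
In Python, from plant import r, eyes, ticket gives the robot as it stands.
- The arm moves only by the tool servo_tool, never from a script. Its argument "motion" is a list that holds one entry, the list of rows, each a list of 6 numbers: the shift along the world's x, y, z as a fraction of full scale, then the turn, a rotation vector about the world's x, y, z as a fraction of full scale. A call has 1 to 20 rows; each row shifts and turns the commanded pose from where the row before left it; what a row does not reach is not made up. Full scale, the value 1, is 0.25 m for a shift and pi/4 rad for a turn. A row lasts 1/12 s, in which the tool goes at most 41.7 mm and 7.16 degrees, less where a joint would pass 70% of its speed; a pose out of reach is approached as far as the arm can. A call with a number of a shift or a turn outside -1 to 1 is refused whole. A call with a gripper value outside its range is refused whole. "grip" is the opening, from 0 (shut) to 1 (fully open), set as the call begins (left out, the last holds). The fingers move at their own pace and stop on an object; "newtons" is the grip in N (left out, the last holds). Time passes only in rows, so rows that do not move let the fingers close. It gives the time, the measured TCP pose, the force and the opening at its end, in the units of the state.
- r.observe(): the state, without advancing time (a new reading comes with each control period).
- eyes.read_camera(name): name is "scene" or "side" or "wrist"; returns a dict with "img" (420x560x3 uint8, red, green, blue), "vertical_fov" (degrees; the focal length in pixels is half the picture's height over the tangent of half this angle, whatever the lens; pixels are square), "cx", "cy" (the principal point, pixels), "extrinsics" (4x4, takes a point from camera to world coordinates); the wrist camera has in their place "T_tool_cam" (4x4, takes a point from camera to tool coordinates, whose origin is the TCP and whose axes are the tool frame's). Camera axes: x right, y down, z forward; pixel columns grow to the right and rows downward; lengths in mm; the calibration is good to about 2 mm. A picture is of the moment at which its call begins: read the wrist's pose just before it. There is no depth.
- ticket.finish_job(): hands the job in, once; it reports no verdict.
The state is a dict: "time": time; "q": joint angles; "qd": joint speeds; "joint_torque": joint torques, N m; "ee_pos": TCP position; "tcp_rot": TCP orientation; "force": force on the tool from outside, world axes, zero at the start; "torque": the same for the moment, N m; "gripper_width": finger opening in mm.
Only numpy, scipy, OpenCV 4.12 (cv2) and the standard library are available. Lean on these libraries where they do the work, as an engineer would, in place of code of your own. Each camera call takes 0.05 s, during which the arm holds its last target.

### The job

The small welding turntable on the bench has been left out of its welding position. Take the post on the table and turn the table counter-clockwise (seen from above) until the spring catch drops between the two lugs on the rim; then screw the clamp down with its round knurled knob, turning it clockwise (seen from above), until the pad is seated and the knob's slip clutch has clicked over at least once. Let go of everything, and leave the tools and the off-cut on the bench where they lie.

Things in the scene. Friction and masses are not known exactly. Their poses are not given: they have to be found in the camera images.
- pivot (a point): centre of the steel turntable's top (disc of 108 mm radius, 16 mm thick), on its vertical axis, 66 mm above the bench. Axes of the fixed grey base: +x points from pivot to spring catch, +y from pivot to clamp. A small welded T of plate (base 70 mm square, upright 56 x 8 mm, top 119 mm above the bench) is bolted on its middle and turns with it.
- post (a point): on the axis of the plain round handle post on the turntable, 86 mm from the pivot: 16 mm diameter, 66 to 116 mm above the bench, this point at 96 mm, where to grip it. Pinch it from above in any direction; the grip may keep its heading while the post is led round. In the welding position it stands on the base's -y side of the pivot, opposite the clamp.
- lugs (a point): point midway between two small upright round lugs (10 mm diameter, 16 mm apart) on the turntable's rim, 108 mm from the pivot, at the height of the table top, a quarter turn counter-clockwise (seen from above) of the post.
- catch_tip (a point): tip of the spring catch, a 12 mm steel ball in front of a small dark block on the base, 115 mm from the pivot, fixed point at the height of the table top. It yields outward against its spring while a lug passes it and drops in between the two lugs.
- turntable (a joint): angle of the turntable in rad, growing counter-clockwise seen from above; 0 = welding position, catch between the lugs. Starts at -1.3 to -0.5. Stops at -1.45 and 0.35. Turns easily (0.12 Nm) except over a lug (about 0.8 Nm, 10 N at the post) from -0.17 to -0.075, and likewise beyond 0; within 0.06 of 0 the catch pulls it to 0 and holds it.
- knob (a point): centre of the clamp knob's grip, on its vertical axis, about 163 mm above the bench, 92 mm from the pivot on the base's +y side. Knurled steel cylinder, 36 mm diameter, top 18 mm above this point. A toothed ring, 64 mm flange and little pawl block lie below it, none nearer than 30 mm under this point. Grip from above in any direction; it sinks 1 mm per rad as it screws down.
- spindle (a joint): angle of the clamp screw in rad, growing as it is screwed down (clockwise from above); 0 = pad seated on the turntable, where it stops dead. Starts 0.7 to 1.9 rad short of it (negative). It turns with the knob with little drag (0.06 Nm) until it seats.
- clutch (a joint): angle of the knob relative to the screw in rad, growing clockwise seen from above; 0 at the start. It stays near 0 until the screw is seated; from then on the knob slips over the clutch's 12 teeth at about 0.25 Nm, one tooth every 0.524 rad, the first click coming as it passes 0.26. More clicks do no harm.
- grinder: hand-held angle grinder with a grey body, lying on the bench (about 300 mm long); leave alone. Origin under its middle.
- hammer: hammer lying on the bench; leave alone. Origin under its middle.
- offcut: 120 mm long off-cut of 40 mm square steel tube lying on the bench; leave alone. Origin under its middle.

How it is judged (in metres and radians):
On the way, in this order (a step that is already met when the one before it is completed fails the run):
1. the turntable rests in its welding position with the catch between the lugs (value of joint turntable between -0.035 and 0.035 rad), for 0.3 s.
2. the clamp screw is seated and its clutch has clicked over (value of joint spindle above -0.08 rad and value of joint clutch above 0.28 rad), for 0.1 s.
At the end, for the whole second after the job is handed in: The turntable rests in its welding position (joint turntable within 0.035 rad of 0), the clamp screw is still seated (joint spindle above -0.08 rad) and its clutch has slipped by at least one click (joint clutch above 0.28 rad), all at rest (all of step 1 and all of step 2 and velocity of joint turntable between -0.05 and 0.05 rad/s and velocity of joint clutch between -0.1 and 0.1 rad/s); the robot touches nothing.
It fails at once if the grinder is pushed more than 20 mm (distance of grinder from where it was at the start of the episode above 0.02 m).
It fails at once if the hammer is pushed more than 20 mm (distance of hammer from where it was at the start of the episode above 0.02 m).
It fails at once if the off-cut is pushed more than 20 mm (distance of offcut from where it was at the start of the episode above 0.02 m).
It also fails if it takes over 58 s, if anything falls off the work surface, if the arm or the gripper's body presses on something with over 40 N, if the wrist force passes 120 N, or if a joint passes its speed limit or range.

## Working session

There is one attempt and no reset: what is moved stays moved. The work goes in short steps, Python scripts to look and compute and a tool call to move; the robot and the scene stay as the last step left them, time stands still between calls to the robot, and variables do not carry over. Pictures are saved under pics/ and viewed, and the job is handed in when it is done.

Besides the shell and the picture viewer there is one more tool, called after "Call:" as name(argument=value, ...), one argument or row to a line, values as JSON. servo_tool: Moves the arm, as the interface text tells. Shift numbers are shares of 0.25 m and turn numbers shares of pi/4 rad, none past 1 either way. Its arguments: {"type":"object","properties":{"motion":{"type":"array"},"grip":{"type":"number"},"newtons":{"type":"number"}},"required":["motion"]}

```bash
mkdir -p pics; ls; python3 - <<'E'
from plant import r, eyes, ticket
import cv2, numpy as np
s=r.observe(); print({k:np.round(v,3) for k,v in s.items()})
for n in ["scene","side","wrist"]:
    c=eyes.read_camera(n); cv2.imwrite(f"pics/{n}0.png",c["img"][:,:,::-1])
    print(n,c["vertical_fov"],c["cx"],c["cy"],np.round(c.get("extrinsics",c.get("T_tool_cam")),3).tolist(), [k for k in c])
E
```

```text
pics
{'time': np.float64(0.0), 'q': array([ 1.13 ,  0.468, -0.012,  1.604,  0.006,  1.071, -0.056]), 'qd': array([-0.001,  0.   ,  0.001, -0.001, -0.001, -0.001,  0.001]), 'joint_torque': array([-0.0000e+00, -5.3240e+01,  2.1000e-02, -2.5131e+01,  1.1000e-02,
        8.0000e-03, -0.0000e+00]), 'ee_pos': array([ 251.673, -599.025,  403.732]), 'tcp_rot': array([ 0.833, -0.553, -0.001, -0.   ]), 'force': array([ 0.231, -0.748, -0.078]), 'torque': array([-0.002,  0.006, -0.016]), 'gripper_width': np.float64(85.568)}
scene 57.965125480235585 278.07599799807286 210.2083702633431 [[0.802, 0.382, -0.459, 1062.0], [0.597, -0.524, 0.607, -643.843], [-0.009, -0.761, -0.649, 854.858], [0.0, 0.0, 0.0, 1.0]] ['img', 'vertical_fov', 'cx', 'cy', 'extrinsics']
side 54.70359345848006 274.7080858511549 206.64532009076305 [[-0.896, -0.324, 0.305, 115.356], [-0.445, 0.63, -0.637, 898.161], [0.014, -0.706, -0.708, 1138.244], [0.0, 0.0, 0.0, 1.0]] ['img', 'vertical_fov', 'cx', 'cy', 'extrinsics']
wrist 65.21140923965403 283.14627778221677 204.88595007191245 [[1.0, 0.0, -0.0, 0.643], [-0.0, 0.952, 0.305, -78.64], [0.0, -0.305, 0.952, 32.37], [0.0, 0.0, 0.0, 1.0]] ['img', 'vertical_fov', 'cx', 'cy', 'T_tool_cam']
```

View pics/scene0.png

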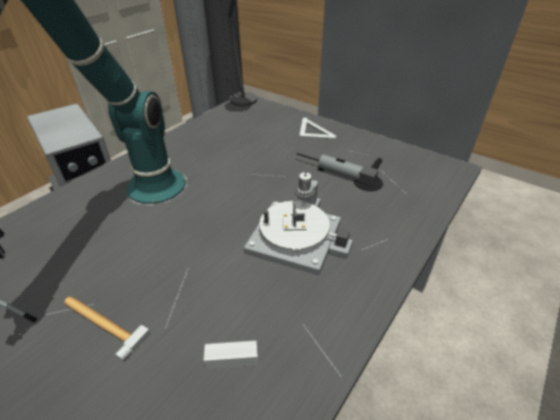

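View pics/side0.png

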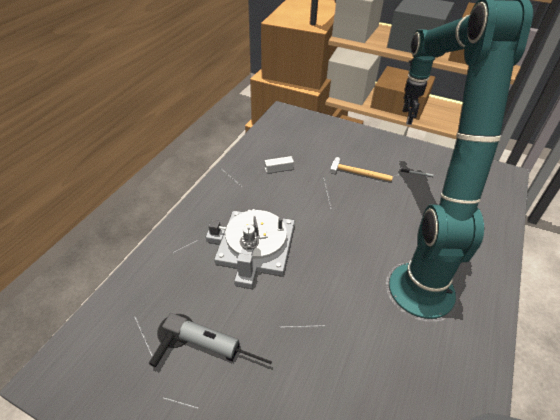

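View pics/wrist0.png

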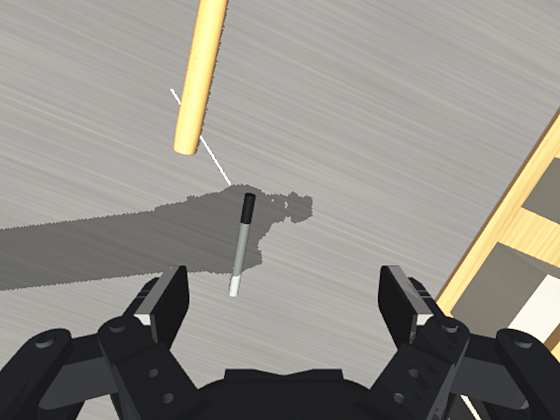

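The scene view shows the turntable near (295,228), the knob near (305,180), the catch near (342,240) and a dark post near (266,218). In the side view the table is near (256,237). I'll enlarge both crops.

```bash
python3 - <<'E'
import cv2, numpy as np
a=cv2.imread("pics/scene0.png")[160:280,235:365]; b=cv2.imread("pics/side0.png")[190:300,195:310]
cv2.imwrite("pics/sc_crop.png",cv2.resize(a,None,fx=5,fy=5,interpolation=cv2.INTER_CUBIC))
cv2.imwrite("pics/si_crop.png",cv2.resize(b,None,fx=5,fy=5,interpolation=cv2.INTER_CUBIC))
E
```

```text
(no output)
```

View pics/sc_crop.png

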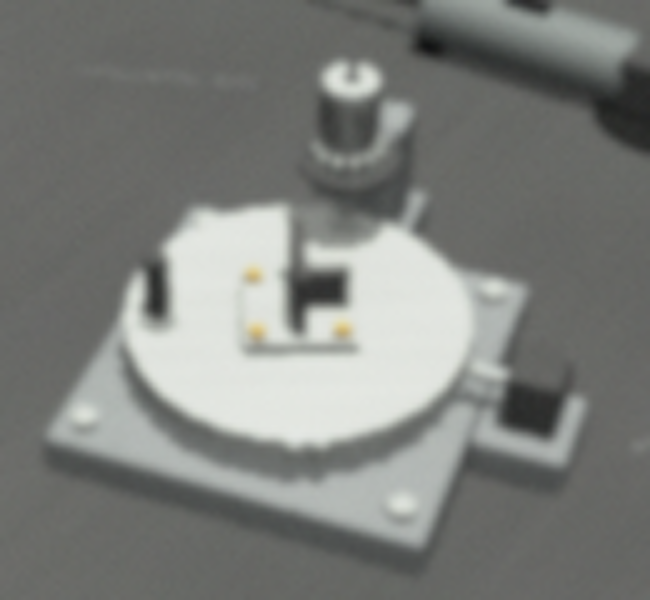

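View pics/si_crop.png

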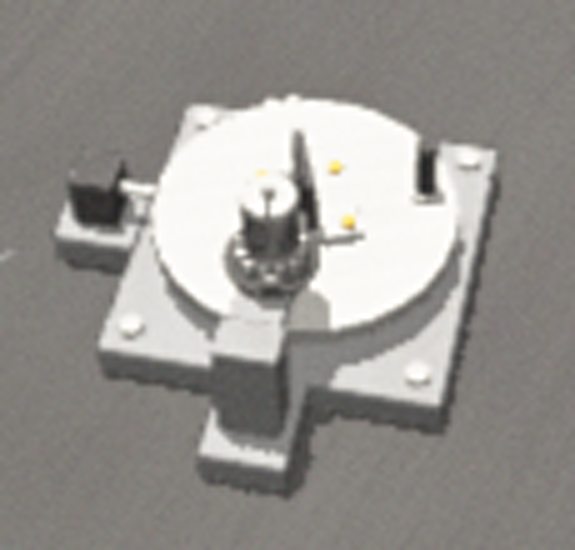

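```bash
cat > h.py <<'E'
import numpy as np, cv2
from scipy.spatial.transform import Rotation as R
def K(c): 
    f=c["img"].shape[0]/2/np.tan(np.radians(c["vertical_fov"]/2)); return f,c["cx"],c["cy"]
def ext(c,s=None):
    if "extrinsics" in c: return np.array(c["extrinsics"])
    T=np.eye(4);T[:3,:3]=R.from_quat(s["tcp_rot"]).as_matrix();T[:3,3]=s["ee_pos"]
    return T@np.array(c["T_tool_cam"])
def ray(c,uv,E):
    f,cx,cy=K(c); d=E[:3,:3]@np.array([(uv[0]-cx)/f,(uv[1]-cy)/f,1]); return E[:3,3],d/np.linalg.norm(d)
def onz(c,uv,z,E):
    o,d=ray(c,uv,E); return o+d*(z-o[2])/d[2]
def tri(rs):
    A=sum(np.eye(3)-np.outer(d,d) for o,d in rs); b=sum((np.eye(3)-np.outer(d,d))@o for o,d in rs)
    return np.linalg.solve(A,b)
def proj(c,p,E):
    f,cx,cy=K(c); q=E[:3,:3].T@(np.array(p)-E[:3,3]); return np.array([cx+f*q[0]/q[2],cy+f*q[1]/q[2]])
def circ(xy):
    A=np.c_[xy,np.ones(len(xy))]; s=np.linalg.lstsq(A,(xy**2).sum(1),rcond=None)[0]
    return s[0]/2,s[1]/2,np.sqrt(s[2]+s[0]**2/4+s[1]**2/4)
E
python3 - <<'E'
from plant import r, eyes
from h import *
cs=eyes.read_camera("scene"); cd=eyes.read_camera("side"); Es,Ed=ext(cs),ext(cd)
sc=lambda x,y:(235+(x-2)/5,160+(y-2)/5); si=lambda x,y:(195+(x-2)/5,190+(y-2)/5)
P={"knobtop":((351,80),(268,190),181),"posttop":((155,260),(427,147),116),"postbot":((159,320),(428,200),66),"lugs":((300,455),(282,100),66),"catchball":((485,380),(140,192),66)}
for k,(a,b,z) in P.items():
    print(k,tri([ray(cs,sc(*a),Es),ray(cd,si(*b),Ed)]).round(1),onz(cs,sc(*a),z,Es).round(1),onz(cd,si(*b),z,Ed).round(1))
for n,c,E,(u0,v0,u1,v1) in [("s",cs,Es,(235,160,365,280)),("d",cd,Ed,(195,190,310,300))]:
    g=c["img"].min(2); m=np.zeros_like(g); m[v0:v1,u0:u1]=(g[v0:v1,u0:u1]>205)*255
    cc=max(cv2.findContours(m,cv2.RETR_EXTERNAL,cv2.CHAIN_APPROX_NONE)[0],key=cv2.contourArea)
    h=cv2.convexHull(cc)[:,0]
    xy=np.array([onz(c,p,66,E)[:2] for p in h]); 
    for _ in range(4):
        x,y,rr=circ(xy); d=abs(np.hypot(xy[:,0]-x,xy[:,1]-y)-rr); xy=xy[d<max(4,1.5*np.median(d))]
    print(n,"disc",x,y,rr,len(xy))
E
```

```text
knobtop [557.7 162.2 185.2] [553.8 166.8 181. ] [560.3 159.5 181. ]
posttop [512.4  22.7 114.5] [512.9  21.  116. ] [512.4  24.4 116. ]
postbot [510.2  25.2  62.9] [512.7  22.7  66. ] [508.8  27.5  66. ]
lugs [647.9 -16.1  62.7] [647.9 -19.8  66. ] [648.  -12.2  66. ]
catchball [697.9 105.6  55.6] [701.8  95.2  66. ] [693.3 113.7  66. ]
s disc 579.3589792354676 76.75398271460699 103.95292661534151 29
d disc 586.751637029098 95.55747625557979 127.88683965970267 7
```

Rough measurements, consistent with the given sizes:

| Item | Position or angle |
|---|---|
| Pivot | about (583, 74) |
| Post | about (511, 23) |
| Lugs | about (648, -15) |
| Knob | about (558, 162) |
| Base yaw | about 0.27 rad |
| Turntable | about -1.2 rad |

Next I'll take a closer look with the wrist camera.

Call:
servo_tool(
  motion=[
    [[0.083,0.109,0.035,0,0,0.095],[0.083,0.109,0.035,0,0,0.095],[0.083,0.109,0.035,0,0,0.095],[0.083,0.109,0.035,0,0,0.095],[0.083,0.109,0.035,0,0,0.095],[0.083,0.109,0.035,0,0,0.095],[0.083,0.109,0.035,0,0,0.095],[0.083,0.109,0.035,0,0,0.095],[0.083,0.109,0.035,0,0,0.095],[0.083,0.109,0.035,0,0,0.095],[0.083,0.109,0.035,0,0,0.095],[0,0,0,0,0,0]],
  ],
  grip=1,
  newtons=60,
)

```text
time: 1.25
ee_pos: [484.5, -292.5, 503.2]
tcp_rot: [0.986, -0.168, 0.003, -0.001]
force: [0.5, 1.1, 1.0]
gripper_width: 85.5
```

Call:
servo_tool(
  motion=[
    [[0.025,0.135,0.006,0,0,0],[0.025,0.135,0.006,0,0,0],[0.025,0.135,0.006,0,0,0],[0.025,0.135,0.006,0,0,0],[0.025,0.135,0.006,0,0,0],[0.025,0.135,0.006,0,0,0],[0.025,0.135,0.006,0,0,0],[0.025,0.135,0.006,0,0,0],[0.025,0.135,0.006,0,0,0],[0.025,0.135,0.006,0,0,0],[0.025,0.135,0.006,0,0,0],[0.025,0.135,0.006,0,0,0],[0.025,0.135,0.006,0,0,0],[0,0,0,0,0,0],[0,0,0,0,0,0],[0,0,0,0,0,0]],
  ],
)

```text
time: 2.58
ee_pos: [561.4, 138.5, 520.0]
tcp_rot: [0.984, -0.176, -0.0, 0.001]
force: [-0.2, -0.7, -0.1]
gripper_width: 85.6
```

```bash
python3 - <<'E'
from plant import r, eyes
from h import *
s=r.observe(); c=eyes.read_camera("wrist"); E=ext(c,s)
np.savez("w1.npz",img=c["img"],E=E,fov=c["vertical_fov"],cx=c["cx"],cy=c["cy"])
print(s["time"],s["ee_pos"],s["q"].round(2),R.from_quat(s["tcp_rot"]).as_matrix()[:,0].round(3),s["force"].round(1))
cv2.imwrite("pics/w1.png",c["img"][:,:,::-1])
for n,p in dict(pivot=(583,74,66),post=(511,23,116),lugs=(648,-15,66),knob=(558,162,181),catch=(698,106,66)).items(): print(n,proj(c,p,E).round(0))
E
```

```text
2.5833 [561.36001257 138.54163907 520.04483019] [ 0.15  0.31 -0.57  1.61  0.18  1.27 -0.8 ] [ 0.938 -0.346 -0.   ] [-0.2 -0.7 -0.1]
pivot [314. 202.]
post [277. 268.]
lugs [379. 243.]
knob [271. 163.]
catch [392. 150.]
```

View pics/w1.png

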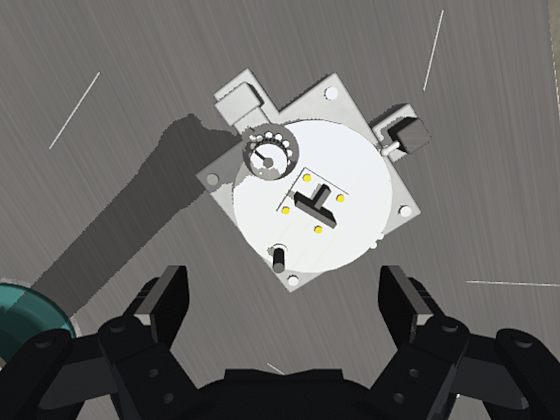

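The wrist picture shows the whole table: disc centre near (313,200), post top near (279,265), lugs near (377,242), knob near (268,159) and catch ball near (389,150). All are close to the predictions. I'll refine from here.

```bash
python3 - <<'E'
from h import *
d=np.load("w1.npz"); c=dict(img=d["img"],vertical_fov=float(d["fov"]),cx=float(d["cx"]),cy=float(d["cy"])); E=d["E"]
g=c["img"].min(2); m=((g>222)*255).astype(np.uint8); m[:, :215]=0;m[:,410:]=0;m[:115]=0;m[285:]=0
m=cv2.morphologyEx(m,cv2.MORPH_OPEN,np.ones((5,5)))
cc=max(cv2.findContours(m,cv2.RETR_EXTERNAL,cv2.CHAIN_APPROX_NONE)[0],key=cv2.contourArea)
h=cc[:,0]; xy=np.array([onz(c,p,66,E)[:2] for p in h])
for _ in range(6):
    x,y,rr=circ(xy); e=abs(np.hypot(xy[:,0]-x,xy[:,1]-y)-rr); xy=xy[e<max(2,2*np.median(e))]
print("disc",x,y,rr,len(xy),len(h))
a=c["img"][110:300,190:440,::-1]; cv2.imwrite("pics/w1c.png",cv2.resize(a,None,fx=3,fy=3,interpolation=cv2.INTER_CUBIC))
E
```

```text
disc 581.0122410871588 75.09859998936327 104.94821936985971 252 513
```

View pics/w1c.png

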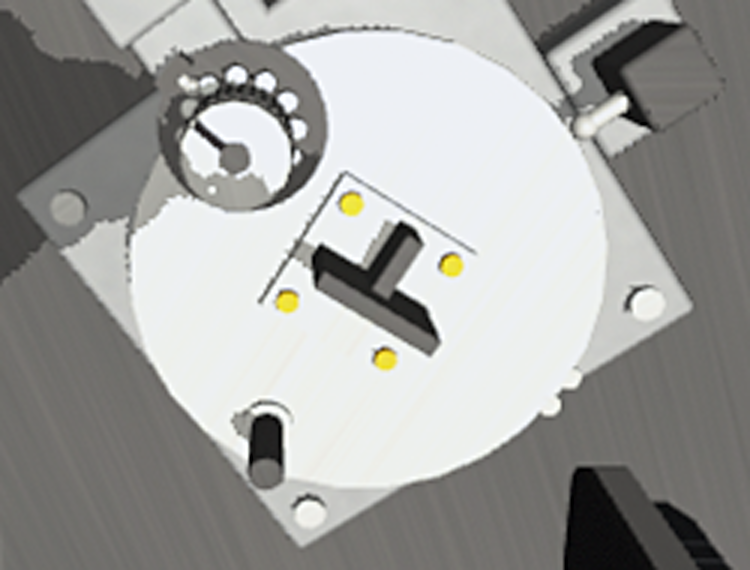

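```bash
python3 - <<'E'
from h import *
d=np.load("w1.npz"); c=dict(img=d["img"],vertical_fov=float(d["fov"]),cx=float(d["cx"]),cy=float(d["cy"])); E=d["E"]
f=lambda x,y:(190+(x-1)/3,110+(y-1)/3)
P=dict(post=(266,472,116),postb=(270,421,66),lugs=(560,391,68),catch=(585,126,66),knob=(235,156,181),T=(369,281,74))
W={k:onz(c,f(x,y),z,E)[:2] for k,(x,y,z) in P.items()}
pv=np.array([581.3,75])
for k,p in W.items():
    v=p-pv; print(k,p.round(1),np.hypot(*v).round(1),np.degrees(np.arctan2(v[1],v[0])).round(1))
E
```

```text
post [513.4  24. ] 85.0 -143.1
postb [514.3  23.2] 84.6 -142.3
lugs [646.1  -7.9] 105.3 -52.0
catch [688.9 106.6] 112.2 16.4
knob [556.2 164. ] 92.5 105.7
T [580.3  75.3] 1.0 164.3
```

Post at (512.8, 23.8), pivot at (581.2, 75), base yaw 16°, turntable about -1.20 rad. The radii agree with those given. I'll move above the post.

Call:
servo_tool(
  motion=[
    [[-0.0324,-0.0765,-0.08,0,0,0],[-0.0324,-0.0765,-0.08,0,0,0],[-0.0324,-0.0765,-0.08,0,0,0],[-0.0324,-0.0765,-0.08,0,0,0],[-0.0324,-0.0765,-0.08,0,0,0],[-0.0324,-0.0765,-0.08,0,0,0],[0,0,-0.1,0,0,0],[0,0,-0.1,0,0,0],[0,0,-0.1,0,0,0],[0,0,-0.1,0,0,0],[0,0,-0.08,0,0,0],[0,0,0,0,0,0],[0,0,0,0,0,0],[0,0,0,0,0,0]],
  ],
)

```text
time: 3.8
ee_pos: [513.2, 23.8, 281.6]
tcp_rot: [0.984, -0.176, 0.001, -0.0]
force: [0.8, 0.0, 0.1]
gripper_width: 85.6
```

```bash
python3 - <<'E'
from plant import r, eyes
from h import *
s=r.observe(); c=eyes.read_camera("wrist"); E=ext(c,s)
print(s["time"],s["ee_pos"],R.from_quat(s["tcp_rot"]).as_matrix()[:,[0,2]].T.round(3),s["force"].round(1))
cv2.imwrite("pics/w2.png",c["img"][:,:,::-1])
for p in [(512.8,23.8,116),(512.8,23.8,66),(556.2,164,181),(581.2,75,66)]: print(proj(c,p,E).round(0))
E
```

```text
3.8 [513.17370287  23.75775008 281.60118409] [[ 0.938 -0.346  0.002]
 [ 0.002 -0.    -1.   ]] [0.8 0.  0.1]
[280. 279.]
[281. 236.]
[ 216. -434.]
[367. 112.]
```

View pics/w2.png

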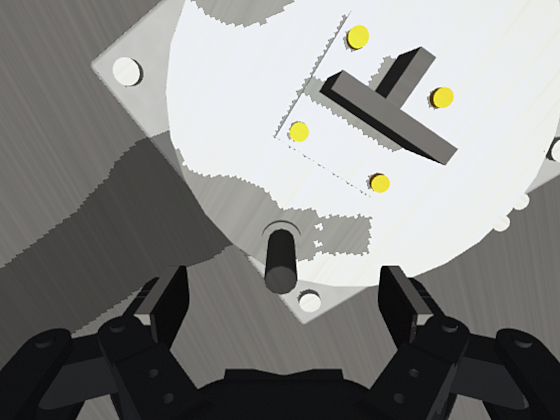

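The post top sits at (281,279), exactly as predicted and centred between the fingers. I'll descend and grip.

Call:
servo_tool(
  motion=[
    [[0,0,-0.06,0,0,0],[0,0,-0.06,0,0,0],[0,0,0,0,0,0],[0,0,0,0,0,0]],
  ],
)

```text
time: 4.18
ee_pos: [512.9, 24.4, 251.3]
tcp_rot: [0.985, -0.175, 0.0, 0.0]
force: [-0.0, 0.0, -0.2]
gripper_width: 85.3
```

Call:
servo_tool(
  motion=[
    [[0,0,0,0,0,0],[0,0,0,0,0,0],[0,0,0,0,0,0],[0,0,0,0,0,0],[0,0,0,0,0,0],[0,0,0,0,0,0],[0,0,0,0,0,0],[0,0,0,0,0,0],[0,0,0,0,0,0],[0,0,0,0,0,0]],
  ],
  grip=0,
  newtons=60,
)

```text
time: 5.02
ee_pos: [512.6, 24.4, 250.8]
tcp_rot: [0.985, -0.175, -0.0, 0.0]
force: [-1.8, -0.7, 6.1]
gripper_width: 14.4
```

```bash
python3 - <<'E'
from plant import r
import numpy as np
s=r.observe(); p=s["ee_pos"]; print(s["time"],p,s["gripper_width"],s["force"].round(1))
pv=np.array([581.2,75]); v=p[:2]-pv; print(np.hypot(*v),np.degrees(np.arctan2(v[1],v[0])))
a0=np.arctan2(v[1],v[0]); 
for n,st in((16,4),):
    pts=[pv+86*np.array([np.cos(a0+np.radians(st*i)),np.sin(a0+np.radians(st*i))]) for i in range(n+2)]
    pts[0]=p[:2]
    print((np.diff(pts,axis=0)/250).round(4).tolist())
E
```

```text
5.0167 [512.64691407  24.43911832 250.83424305] 14.384076634325247 [-1.8 -0.7  6.1]
85.18173716325845 -143.58961181696534
[[0.0123, -0.0208], [0.0162, -0.0177], [0.0174, -0.0166], [0.0185, -0.0153], [0.0195, -0.014], [0.0205, -0.0126], [0.0213, -0.0111], [0.022, -0.0096], [0.0226, -0.0081], [0.0231, -0.0065], [0.0235, -0.0048], [0.0238, -0.0032], [0.024, -0.0015], [0.024, 0.0002], [0.0239, 0.0018], [0.0238, 0.0035], [0.0234, 0.0052]]
```

Gripped (14.4 mm opening on the post). I'll lead it around the first 48°, turning the tool with it.

Call:
servo_tool(
  motion=[
    [[0.014,-0.019,0,0,0,0.0889],[0.0162,-0.0177,0,0,0,0.0889],[0.0174,-0.0166,0,0,0,0.0889],[0.0185,-0.0153,0,0,0,0.0889],[0.0195,-0.014,0,0,0,0.0889],[0.0205,-0.0126,0,0,0,0.0889],[0.0213,-0.0111,0,0,0,0.0889],[0.022,-0.0096,0,0,0,0.0889],[0.0226,-0.0081,0,0,0,0.0889],[0.0231,-0.0065,0,0,0,0.0889],[0.0235,-0.0048,0,0,0,0.0889],[0.0238,-0.0032,0,0,0,0.0889],[0,0,0,0,0,0],[0,0,0,0,0,0],[0,0,0,0,0,0]],
  ],
)

```text
time: 6.27
ee_pos: [573.4, -8.8, 250.9]
tcp_rot: [0.971, 0.241, 0.001, -0.001]
force: [-0.8, 4.7, 4.9]
gripper_width: 14.6
```

```bash
python3 - <<'E'
from plant import r,eyes
from h import *
s=r.observe(); p=s["ee_pos"]; print(s["time"],p,s["gripper_width"],s["force"].round(1),s["q"].round(2))
pv=np.array([581.2,75]); v=p[:2]-pv; a0=np.arctan2(v[1],v[0]);print(np.hypot(*v),np.degrees(a0))
c=eyes.read_camera("wrist"); cv2.imwrite("pics/w3.png",c["img"][:,:,::-1]); E=ext(c,s)
print(proj(c,(*pv,66),E), proj(c,(*(pv+115*np.array([np.cos(.279),np.sin(.279)])),66),E))
for e in (16,19): print((pv+86*np.array([np.cos(np.radians(-90+e)),np.sin(np.radians(-90+e))])-p[:2])/250)
E
```

```text
6.2667 [573.36904977  -8.8236751  250.86527964] 14.641974547278323 [-0.8  4.7  4.9] [ 0.43  0.64 -0.62  1.87  0.51  0.79  0.02]
84.18867078901907 -95.33717815514332
[384.08761285 116.77993188] [617.58521451 168.5670581 ]
[0.12614305 0.00462068]
[0.14331925 0.01003631]
```

View pics/w3.png

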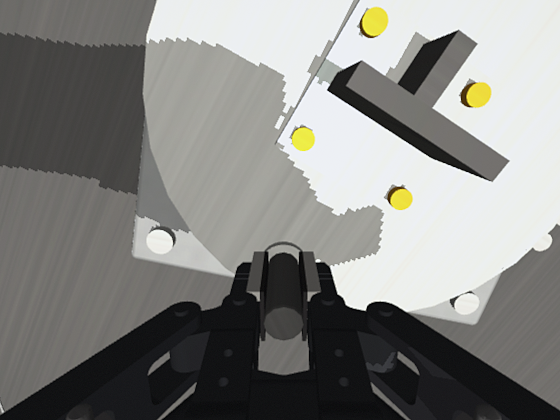

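The post is firmly held and the table has turned 48°. About 21° remain.

Call:
servo_tool(
  motion=[
    [[0.0238,-0.001,0,0,0,0.0889],[0.0238,0.0002,0,0,0,0.0889],[0.0237,0.0018,0,0,0,0.0889],[0.0236,0.0035,0,0,0,0.0889],[0.0232,0.0052,0,0,0,0.0889],[0.007,0.002,0,0,0,0.03],[0,0,0,0,0,0],[0,0,0,0,0,0],[0,0,0,0,0,0]],
  ],
)

```text
time: 7.07
ee_pos: [601.5, -5.8, 250.7]
tcp_rot: [0.909, 0.416, -0.005, -0.001]
force: [-15.8, 3.1, 16.5]
gripper_width: 14.4
```

```bash
python3 - <<'E'
from plant import r,eyes
from h import *
s=r.observe(); p=s["ee_pos"]; print(s["time"],p,s["gripper_width"],s["force"].round(1),s["q"].round(2))
pv=np.array([581.2,75]); v=p[:2]-pv; a0=np.arctan2(v[1],v[0]);print(np.hypot(*v),np.degrees(a0))
c=eyes.read_camera("wrist"); cv2.imwrite("pics/w4.png",c["img"][:,:,::-1])
c=eyes.read_camera("side"); cv2.imwrite("pics/s4.png",cv2.resize(c["img"][170:300,180:330,::-1],None,fx=5,fy=4.6,interpolation=cv2.INTER_CUBIC))
E
```

```text
7.0667 [601.45118249  -5.76980181 250.6607042 ] 14.435824831742577 [-15.8   3.1  16.5] [ 0.46  0.71 -0.7   1.79  0.58  0.87  0.35]
83.26987016097273 -75.92455118127752
```

View pics/w4.png

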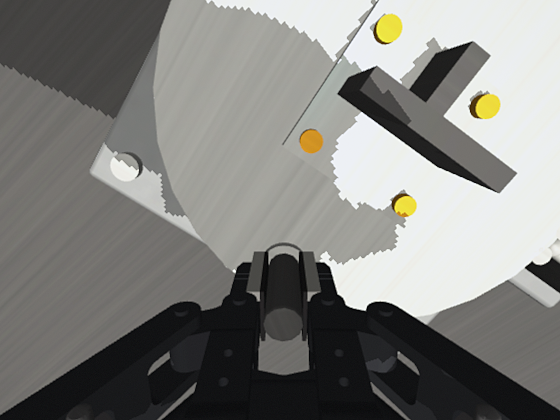

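View pics/s4.png

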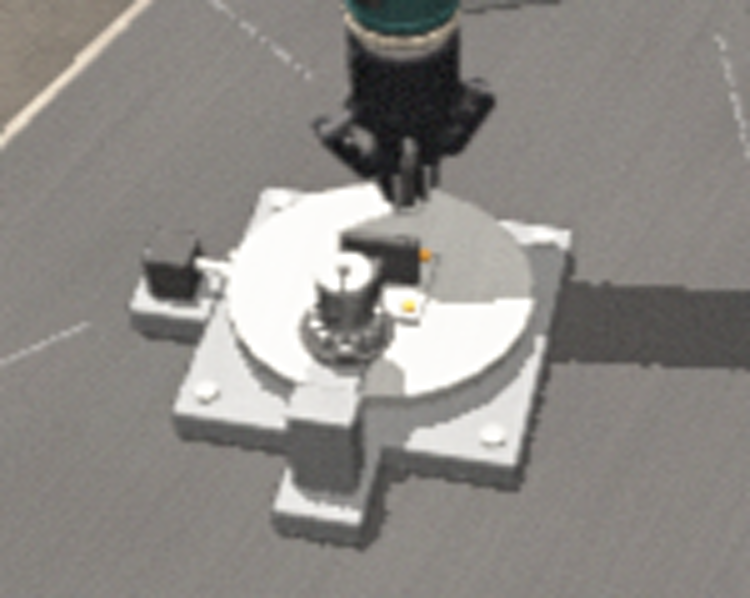

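The -16 N at the post means it is still climbing over the lug. I'll continue in small steps.

Call:
servo_tool(
  motion=[
    [[0.008,0.0025,0,0,0,0.03],[0,0,0,0,0,0],[0,0,0,0,0,0]],
  ],
)

```text
time: 7.42
ee_pos: [602.3, -5.5, 250.6]
tcp_rot: [0.904, 0.427, -0.007, -0.002]
force: [-22.2, 1.5, 23.2]
gripper_width: 14.4
```

Call:
servo_tool(
  motion=[
    [[0.008,0.0025,0,0,0,0.03],[0,0,0,0,0,0],[0,0,0,0,0,0]],
  ],
)

```text
time: 7.67
ee_pos: [603.2, -5.2, 250.6]
tcp_rot: [0.9, 0.437, -0.009, -0.002]
force: [-27.8, 0.4, 27.4]
gripper_width: 14.7
```

Force keeps rising along with z, so I'll look at where the table really is before pushing further.

```bash
python3 - <<'E'
from plant import r,eyes
from h import *
s=r.observe(); p=s["ee_pos"]; print(s["time"],p,s["gripper_width"],s["force"].round(1),s["torque"].round(2),s["q"].round(2))
c=eyes.read_camera("wrist"); cv2.imwrite("pics/w5.png",c["img"][:,:,::-1]);E=ext(c,s)
np.savez("w5.npz",img=c["img"],E=E,fov=c["vertical_fov"],cx=c["cx"],cy=c["cy"])
pv=np.array([581.2,75]);print(proj(c,(*pv,66),E), proj(c,(*(pv+115*np.array([np.cos(.279),np.sin(.279)])),66),E))
c=eyes.read_camera("scene"); cv2.imwrite("pics/c5.png",cv2.resize(c["img"][130:280,230:370,::-1],None,fx=4,fy=4,interpolation=cv2.INTER_CUBIC))
E
```

```text
7.6667 [603.20785399  -5.24029144 250.574524  ] 14.655707087795305 [-27.8   0.4  27.4] [ 0.16  5.2  -0.35] [ 0.47  0.72 -0.71  1.78  0.59  0.88  0.39]
[397.60755404 128.8636659 ] [567.70904128 264.09294025]
```

View pics/w5.png

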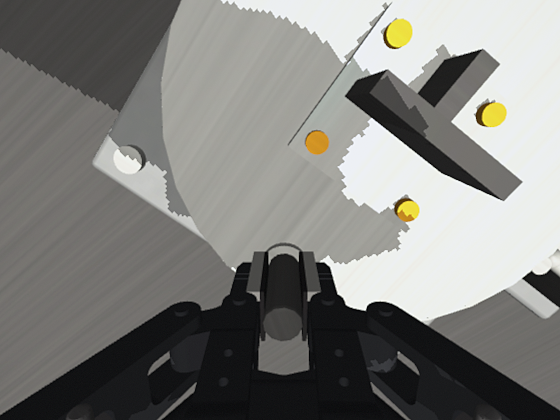

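View pics/c5.png

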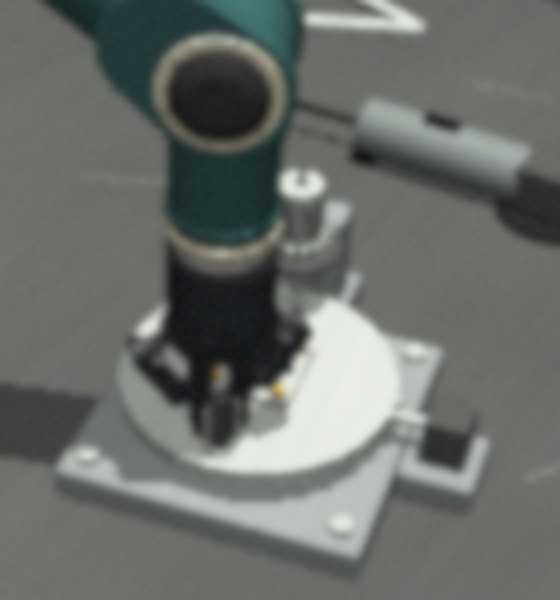

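```bash
python3 - <<'E'
from h import *
def load(n):
    d=np.load(n); return dict(img=d["img"],vertical_fov=float(d["fov"]),cx=float(d["cx"]),cy=float(d["cy"])),d["E"]
c1,E1=load("w1.npz"); c5,E5=load("w5.npz")
f=lambda x,y:(190+(x-1)/3,110+(y-1)/3)
a=np.array([onz(c1,f(*p),74,E1)[:2] for p in [(352,203),(452,265),(386,358),(287,300)]])
b=np.array([onz(c5,p,74,E5)[:2] for p in [(398,34),(491,114),(407,210),(316,142)]])
print(a.mean(0),b.mean(0)); A=a-a.mean(0);B=b-b.mean(0)
za=A[:,0]+1j*A[:,1]; zb=B[:,0]+1j*B[:,1]
print(np.degrees(np.angle(zb/za)), abs(za),abs(zb))
# initial bolt angle mod 90
print(np.degrees(np.angle(za)))
E
python3 - <<'E'
import cv2
a=cv2.imread("pics/w5.png")[200:330,460:560]; cv2.imwrite("pics/w5c.png",cv2.resize(a,None,fx=4,fy=4,interpolation=cv2.INTER_CUBIC))
E
```

```text
[580.162038    74.57812323] [580.2851434   75.03766648]
[67.63717383 68.7022325  67.79964018 68.27563017] [36.81282953 36.93288799 36.78891017 37.11854055] [37.03044895 37.08448499 37.28093916 37.37722692]
[ 82.96730156  -7.5957952  -96.74318536 172.44466958]
```

View pics/w5c.png

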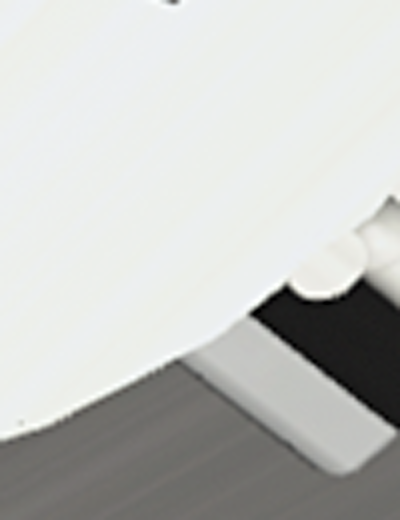

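```bash
python3 - <<'E'
from h import *
d=np.load("w5.npz"); c=dict(img=d["img"],vertical_fov=float(d["fov"]),cx=float(d["cx"]),cy=float(d["cy"])); E=d["E"]
pv=np.array([581.2,75])
for z in (66,70,74):
    v=onz(c,(460+328/4,200+262/4),z,E)[:2]-pv; print(z,v,np.hypot(*v),np.degrees(np.arctan2(v[1],v[0])))
# w1 individual lugs & catch
d=np.load("w1.npz"); c=dict(img=d["img"],vertical_fov=float(d["fov"]),cx=float(d["cx"]),cy=float(d["cy"])); E=d["E"]
for z in (66,70,74):
  for q in [(549,404),(570,378),(585,126)]:
    v=onz(c,(190+(q[0]-1)/3,110+(q[1]-1)/3),z,E)[:2]-pv; print(z,np.hypot(*v).round(1),np.degrees(np.arctan2(v[1],v[0])).round(2))
E
```

```text
66 [103.34717558  21.08118896] 105.47537735597281 11.529260229106466
70 [99.61722264 19.68414022] 101.54337212712264 11.17752720000027
74 [95.8872697  18.28709148] 97.61550187197686 10.797472676911902
66 106.3 -56.5
66 106.6 -48.02
66 112.3 16.36
70 104.2 -56.07
70 104.7 -47.51
70 111.7 16.99
74 102.2 -55.63
74 102.8 -46.99
74 111.1 17.62
```

The trailing lug is at 11.5° and the catch at 16.4°, 4.8° apart (4.2° expected). So the catch is already between the lugs and I'm pressing against it. I'll back off the command and release.

Call:
servo_tool(
  motion=[
    [[-0.008,-0.0025,0,0,0,-0.03],[-0.008,-0.0025,0,0,0,-0.03],[0,0,0,0,0,0]],
  ],
)

```text
time: 8.02
ee_pos: [601.3, -5.8, 250.7]
tcp_rot: [0.909, 0.416, -0.004, -0.001]
force: [-15.4, 3.3, 16.5]
gripper_width: 14.6
```

Call:
servo_tool(
  motion=[
    [[-0.006,-0.002,0,0,0,0],[0,0,0,0,0,0],[0,0,0,0,0,0],[0,0,0,0,0,0]],
  ],
)

```text
time: 8.35
ee_pos: [600.7, -6.0, 250.7]
tcp_rot: [0.909, 0.417, -0.003, -0.001]
force: [-11.3, 4.0, 13.4]
gripper_width: 14.7
```

Call:
servo_tool(
  motion=[
    [[0,0,0,0,0,0],[0,0,0,0,0,0],[0,0,0,0,0,0],[0,0,0,0,0,0],[0,0,0,0,0,0],[0,0,0,0,0,0]],
  ],
  grip=0.45,
)

```text
time: 8.85
ee_pos: [603.1, -8.0, 250.3]
tcp_rot: [0.909, 0.416, -0.0, 0.0]
force: [0.4, 0.4, -0.5]
gripper_width: 38.7
```

Released; the tool drifted freely to (603,-8), where the post should stand at 0. I'll rise, move over the knob while pre-turning counter-clockwise for screw travel, and check the catch from above.

Call:
servo_tool(
  motion=[
    [[0,0,0.05,0,0,0],[0,0,0.08,0,0,0],[0,0,0.115,0,0,0.1128],[0,0,0.115,0,0,0.1128],[0,0,0.115,0,0,0.1128],[0,0,0.115,0,0,0.1128],[0,0,0.115,0,0,0.1128],[0,0,0.115,0,0,0.1128],[0,0,0.1,0,0,0.1128],[-0.0313,0.1147,0,0,0,0.1128],[-0.0313,0.1147,0,0,0,0.1128],[-0.0313,0.1147,0,0,0,0.1128],[-0.0313,0.1147,0,0,0,0.1128],[-0.0313,0.1147,0,0,0,0.1128],[-0.0313,0.1147,0,0,0,0.1128],[0,0,0,0,0,0],[0,0,0,0,0,0],[0,0,0,0,0,0]],
  ],
  grip=1,
)

```text
time: 10.35
ee_pos: [556.2, 164.0, 480.9]
tcp_rot: [0.536, 0.844, -0.0, 0.0]
force: [1.0, -0.6, 0.5]
gripper_width: 85.2
```

```bash
python3 - <<'E'
from plant import r,eyes
from h import *
s=r.observe(); p=s["ee_pos"]; print(s["time"],p,s["gripper_width"],s["force"].round(1),s["q"].round(2),R.from_quat(s["tcp_rot"]).as_matrix()[:,0].round(3))
c=eyes.read_camera("wrist"); cv2.imwrite("pics/w6.png",c["img"][:,:,::-1]);E=ext(c,s)
np.savez("w6.npz",img=c["img"],E=E,fov=c["vertical_fov"],cx=c["cx"],cy=c["cy"])
pv=np.array([581.2,75])
for q in [(*pv,66),(*(pv+115*np.array([np.cos(.279),np.sin(.279)])),66),(556.2,164,181)]: print(proj(c,q,E).round(0))
E
```

```text
10.35 [556.2229566  163.99443216 480.92628583] 85.17666616370688 [ 1.  -0.6  0.5] [ 0.47  0.54 -1.15  1.64  0.51  1.3   1.24] [-0.424  0.905 -0.001]
[206. 156.]
[198. 245.]
[284. 196.]
```

View pics/w6.png

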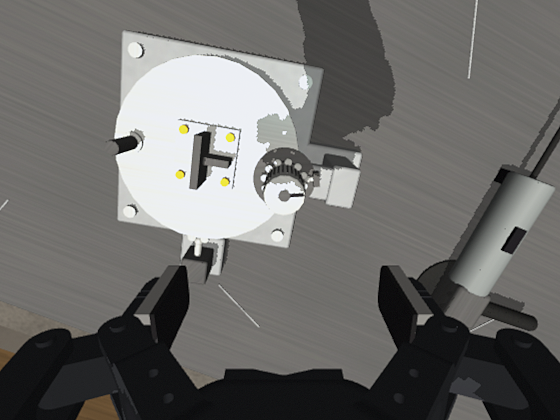

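```bash
python3 - <<'E'
from h import *
d=np.load("w6.npz"); c=dict(img=d["img"],vertical_fov=float(d["fov"]),cx=float(d["cx"]),cy=float(d["cy"])); E=d["E"]
b=np.array([onz(c,p,74,E)[:2] for p in [(231,137.5),(225,182),(180.5,174.5),(183.5,129)]]); z=(b-b.mean(0)); z=z[:,0]+1j*z[:,1]
print(b.mean(0),np.degrees(np.angle(z)).round(1))
a=c["img"][225:290,165:245,::-1]; k=c["img"][140:220,245:330,::-1]
f=lambda i:cv2.resize(i,(390,390),interpolation=cv2.INTER_CUBIC)
cv2.imwrite("pics/w6c.png",np.hstack([f(a),f(k)]))
E
```

```text
[580.10916528  75.51469691] [ 149.6   60.1  -29.6 -119.3]
```

View pics/w6c.png

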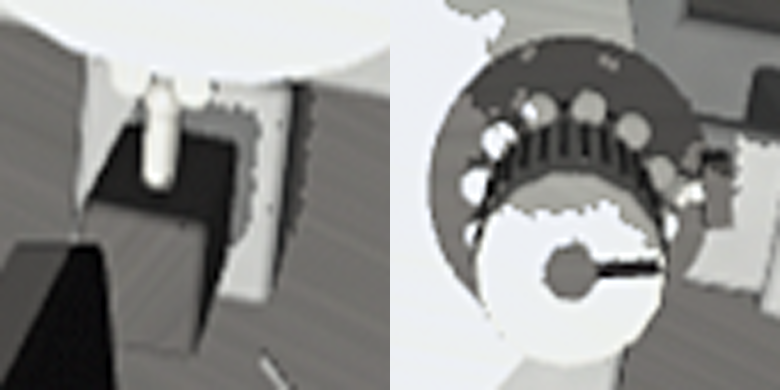

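The left crop shows the catch pin squarely between both lugs. The knob top is at (284,195) against (284,196) predicted. I'll descend onto the knob and grip.

Call:
servo_tool(
  motion=[
    [[0,0,-0.1,0,0,0],[0,0,-0.1,0,0,0],[0,0,-0.1,0,0,0],[0,0,-0.1,0,0,0],[0,0,-0.1,0,0,0],[0,0,-0.1,0,0,0],[0,0,-0.044,0,0,0],[0,0,0,0,0,0],[0,0,0,0,0,0],[0,0,0,0,0,0]],
  ],
)

```text
time: 11.23
ee_pos: [556.8, 164.4, 321.0]
tcp_rot: [0.536, 0.844, 0.001, 0.001]
force: [0.2, 0.5, 0.8]
gripper_width: 86.0
```

Call:
servo_tool(
  motion=[
    [[0,0,0,0,0,0],[0,0,0,0,0,0],[0,0,0,0,0,0],[0,0,0,0,0,0],[0,0,0,0,0,0],[0,0,0,0,0,0],[0,0,0,0,0,0],[0,0,0,0,0,0],[0,0,0,0,0,0],[0,0,0,0,0,0]],
  ],
  grip=0,
  newtons=60,
)

```text
time: 12.07
ee_pos: [556.2, 164.4, 320.1]
tcp_rot: [0.536, 0.844, 0.0, 0.0]
force: [-0.2, -0.5, 6.9]
gripper_width: 34.5
```

Gripped (34.5 mm reading on the 36 mm knob). I'll screw clockwise, sinking about 1 mm per rad.

Call:
servo_tool(
  motion=[
    [[0,0,-0.0003,0,0,-0.1],[0,0,-0.0003,0,0,-0.1],[0,0,-0.0003,0,0,-0.1],[0,0,-0.0003,0,0,-0.1],[0,0,-0.0003,0,0,-0.1],[0,0,-0.0003,0,0,-0.1],[0,0,-0.0003,0,0,-0.1],[0,0,-0.0003,0,0,-0.1],[0,0,-0.0003,0,0,-0.1],[0,0,0,0,0,-0.1],[0,0,0,0,0,-0.1],[0,0,0,0,0,-0.1],[0,0,0,0,0,-0.1],[0,0,0,0,0,-0.1],[0,0,0,0,0,-0.1],[0,0,0,0,0,-0.1],[0,0,0,0,0,0],[0,0,0,0,0,0]],
  ],
)

```text
time: 13.57
ee_pos: [556.2, 163.7, 318.9]
tcp_rot: [0.93, 0.368, -0.0, 0.001]
force: [-1.5, -4.4, 4.4]
gripper_width: 34.0
```

```bash
python3 - <<'E'
from plant import r
s=r.observe(); print(s["time"],s["ee_pos"].round(1),s["force"].round(1),s["torque"].round(3),s["q"].round(2),s["gripper_width"])
E
```

```text
13.5667 [556.2 163.7 318.9] [-1.5 -4.4  4.4] [-0.75   0.256  0.011] [ 0.2   0.58 -0.73  1.81  0.47  0.93  0.02] 34.03514349244787
```

Call:
servo_tool(
  motion=[
    [[0,0,0,0,0,-0.1],[0,0,0,0,0,-0.1],[0,0,0,0,0,-0.1],[0,0,0,0,0,-0.1],[0,0,0,0,0,-0.1],[0,0,0,0,0,-0.1]],
  ],
)

```text
time: 14.07
ee_pos: [556.0, 163.4, 318.4]
tcp_rot: [0.99, 0.14, -0.001, 0.001]
force: [-2.3, -4.8, 3.0]
gripper_width: 35.0
```

```bash
python3 - <<'E'
from plant import r
s=r.observe(); print(s["time"],s["ee_pos"].round(1),s["force"].round(1),s["torque"].round(3),s["q"].round(2),s["gripper_width"])
E
```

```text
14.0667 [556.  163.4 318.4] [-2.3 -4.8  3. ] [-0.832  0.269  0.06 ] [ 0.13  0.54 -0.62  1.82  0.39  0.91 -0.39] 34.991428376354826
```

Call:
servo_tool(
  motion=[
    [[0,0,0,0,0,-0.1],[0,0,0,0,0,-0.1],[0,0,0,0,0,-0.1],[0,0,0,0,0,-0.1],[0,0,0,0,0,-0.1],[0,0,0,0,0,-0.1]],
  ],
)

```text
time: 14.57
ee_pos: [555.6, 163.5, 318.3]
tcp_rot: [0.995, -0.095, -0.001, 0.001]
force: [-3.2, -5.4, 4.7]
gripper_width: 34.5
```

```bash
python3 - <<'E'
from plant import r
s=r.observe(); print(s["time"],s["ee_pos"].round(1),s["force"].round(1),s["torque"].round(3),s["q"].round(2),s["gripper_width"])
E
```

```text
14.5667 [555.6 163.5 318.3] [-3.2 -5.4  4.7] [-0.854  0.46   0.206] [ 0.05  0.51 -0.51  1.82  0.32  0.89 -0.8 ] 34.4539726496821
```

Call:
servo_tool(
  motion=[
    [[0,0,0,0,0,-0.1],[0,0,0,0,0,-0.1],[0,0,0,0,0,-0.1],[0,0,0,0,0,-0.1],[0,0,0,0,0,-0.1],[0,0,0,0,0,-0.1]],
  ],
)

```text
time: 15.07
ee_pos: [555.4, 163.7, 318.3]
tcp_rot: [0.946, -0.325, -0.001, 0.002]
force: [-4.2, -4.7, 5.3]
gripper_width: 34.5
```

```bash
python3 - <<'E'
from plant import r
s=r.observe(); print(s["time"],s["ee_pos"].round(1),s["force"].round(1),s["torque"].round(3),s["q"].round(2),s["gripper_width"])
E
```

```text
15.0667 [555.4 163.7 318.3] [-4.2 -4.7  5.3] [-0.896  0.716  0.237] [-0.03  0.49 -0.4   1.83  0.25  0.87 -1.21] 34.46432083422558
```

Torque about z rose from about 0.05 to 0.24 Nm, which means the screw is seated and the clutch is slipping. A bit more will give margin.

Call:
servo_tool(
  motion=[
    [[0,0,0,0,0,-0.1],[0,0,0,0,0,-0.1],[0,0,0,0,0,-0.1],[0,0,0,0,0,-0.1]],
  ],
)

```text
time: 15.4
ee_pos: [555.2, 164.1, 318.3]
tcp_rot: [0.884, -0.468, -0.001, 0.002]
force: [-4.8, -3.5, 4.8]
gripper_width: 34.9
```

```bash
python3 - <<'E'
from plant import r
s=r.observe(); print(s["time"],s["ee_pos"].round(1),s["force"].round(1),s["torque"].round(3),s["q"].round(2),s["gripper_width"])
E
```

```text
15.4 [555.2 164.1 318.3] [-4.8 -3.5  4.8] [-0.672  0.813  0.765] [-0.09  0.48 -0.33  1.83  0.2   0.86 -1.49] 34.88874342450587
```

Call:
servo_tool(
  motion=[
    [[0,0,0,0,0,-0.1],[0,0,0,0,0,-0.1],[0,0,0,0,0,-0.1],[0,0,0,0,0,-0.1],[0,0,0,0,0,-0.1],[0,0,0,0,0,0],[0,0,0,0,0,0],[0,0,0,0,0,0]],
  ],
)

```text
time: 16.07
ee_pos: [555.2, 164.1, 318.3]
tcp_rot: [0.776, -0.631, -0.001, 0.002]
force: [-4.9, -3.8, 5.2]
gripper_width: 34.8
```

```bash
python3 - <<'E'
from plant import r
s=r.observe(); print(s["time"],s["ee_pos"].round(1),s["force"].round(1),s["torque"].round(3),s["q"].round(2),s["gripper_width"])
E
```

```text
16.0667 [555.2 164.1 318.3] [-4.9 -3.8  5.2] [-0.596  0.858 -0.078] [-0.16  0.47 -0.24  1.84  0.14  0.85 -1.83] 34.75369555007127
```

Torque pattern 0.77 → -0.08 Nm looks like teeth clicking over. I'll release, rise, and check how far the knob's slot actually turned.

Call:
servo_tool(
  motion=[
    [[0,0,0,0,0,0],[0,0,0,0,0,0],[0,0,0,0,0,0],[0,0,0,0,0,0],[0,0,0,0,0,0],[0,0,0,0,0,0],[0,0,0,0,0,0],[0,0,0,0,0,0]],
  ],
  grip=1,
)

```text
time: 16.73
ee_pos: [556.1, 164.4, 318.8]
tcp_rot: [0.775, -0.632, 0.0, -0.0]
force: [0.1, 0.6, -0.0]
gripper_width: 85.3
```

Call:
servo_tool(
  motion=[
    [[0,0,0.05,0,0,0],[0,0,0.1,0,0,0],[0,0,0.1,0,0,0],[0,0,0.1,0,0,0.1],[0,0,0.1,0,0,0.1],[0,0,0.1,0,0,0.1],[0,0,0.1,0,0,0.1],[0,0,0,0,0,0.1],[0,0.05,0,0,0,0.1],[0,0.05,0,0,0,0.1],[0,0.05,0,0,0,0.1],[0,0,0,0,0,0],[0,0,0,0,0,0],[0,0,0,0,0,0]],
  ],
)

```text
time: 17.9
ee_pos: [556.2, 201.0, 481.6]
tcp_rot: [0.932, -0.362, 0.0, 0.0]
force: [0.9, -0.7, -0.9]
gripper_width: 85.3
```

```bash
python3 - <<'E'
from plant import r,eyes
from h import *
s=r.observe(); p=s["ee_pos"]; print(s["time"],p,s["gripper_width"],s["force"].round(1),s["q"].round(2))
c=eyes.read_camera("wrist"); cv2.imwrite("pics/w7.png",c["img"][:,:,::-1]);E=ext(c,s)
np.savez("w7.npz",img=c["img"],E=E,fov=c["vertical_fov"],cx=c["cx"],cy=c["cy"])
for q in [(581.2,75,66),(691.7,106.7,66),(556.2,164,179)]: print(proj(c,q,E).round(0))
E
```

```text
17.9 [556.19955142 200.99140219 481.64679686] 85.32765136605241 [ 0.9 -0.7 -0.9] [-0.1   0.33 -0.38  1.64  0.13  1.19 -1.26]
[365. 229.]
[423. 150.]
[310. 225.]
```

View pics/w7.png

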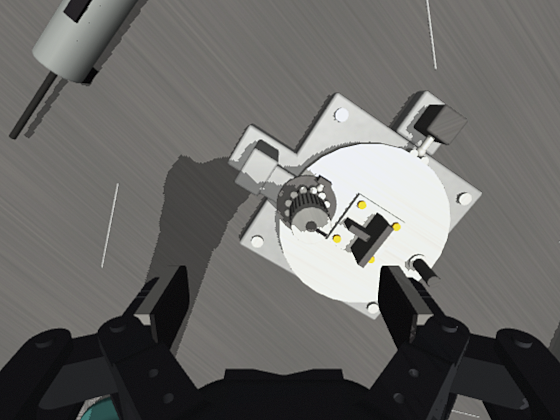

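```bash
python3 - <<'E'
from h import *
d=np.load("w7.npz"); a=d["img"]
k=cv2.resize(a[165:245,265:345,::-1],(400,400),interpolation=cv2.INTER_CUBIC); l=cv2.resize(a[120:180,400:460,::-1],(400,400),interpolation=cv2.INTER_CUBIC)
cv2.imwrite("pics/w7c.png",np.hstack([k,l]))
E
```

```text
(no output)
```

View pics/w7c.png

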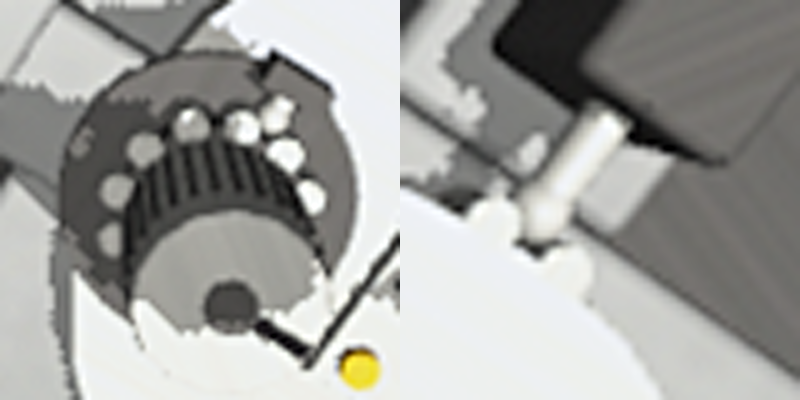

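```bash
python3 - <<'E'
from h import *
def load(n):
    d=np.load(n); return dict(img=d["img"],vertical_fov=float(d["fov"]),cx=float(d["cx"]),cy=float(d["cy"])),d["E"]
c6,E6=load("w6.npz"); c7,E7=load("w7.npz")
def ang(c,E,p,q,z): v=onz(c,q,z,E)[:2]-(onz(c,p,z,E)[:2] if p is not None else np.array([556,163.8])); return np.degrees(np.arctan2(v[1],v[0])),np.hypot(*v)
f6=lambda x,y:(245+(x-390)*85/390,140+y*80/390); f7=lambda x,y:(265+x/5,165+y/5)
a,b=ang(c6,E6,f6(570,272),f6(658,267),181),ang(c7,E7,f7(230,306),f7(305,355),179); print("slot",a,b,(a[0]-b[0])%360)
for z in(120,130,140):
  a,b=ang(c6,E6,None,f6(718,190),z),ang(c7,E7,None,f7(298,80),z-1); print("pawl",a,b,(a[0]-b[0])%360)
E
```

```text
slot (np.float64(118.3192530896875), np.float64(16.280062775294784)) (np.float64(-77.02416949158356), np.float64(16.53383620863267)) 195.34342258127106
pawl (np.float64(114.96040541869623), np.float64(33.39322005088593)) (np.float64(11.509586209939476), np.float64(31.958535538437832)) 103.45081920875676
pawl (np.float64(119.13650755699632), np.float64(32.43843015210921)) (np.float64(15.783261579937193), np.float64(33.246386484985784)) 103.35324597705913
pawl (np.float64(123.54085902393753), np.float64(31.665812919757553)) (np.float64(19.718183633333933), np.float64(34.70491090574506)) 103.82267539060359
```

The knob turned 195° without slipping. The pawl, which turns with the screw, went 103.5° (1.81 rad), so the clutch slipped about 1.6 rad, or three teeth. The catch is still between the lugs and the gripper is clear, so I'll hand in.

```bash
python3 - <<'E'
from plant import r,ticket
print(ticket.finish_job()); s=r.observe(); print(s["time"],s["force"].round(1))
E
```

```text
the job is handed in; nothing more can be done
None
the job is handed in; nothing more can be done
```

The turntable is in its welding position and the clamp is screwed down. I handed the job in at about 18 s; the hand-in gives no verdict.

**Turntable:** I gripped the post and led it about 68° counter-clockwise, then released it. At the end of that move I pushed about 28 N against the catch after it had already dropped in. I noticed from the force and the pictures, and backed off before letting go. Pictures taken after release and at the end show the catch ball between the two lugs.

**Clamp:** I turned the knob about 195° clockwise, matching the 193° the gripper turned, so it did not slip in the fingers. The pawl block, which I took to turn with the screw, went about 103.5° (1.81 rad). The tool had stopped sinking and the z-torque had risen, as expected once the screw seats. That leaves about 1.6 rad of clutch slip, or three clicks.

**At hand-in:** The gripper was open and well above everything, with the force reading near zero. I made no contact with the tools or the off-cut, but I did not measure their positions again at the end.

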